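# Stack the spare tray from the sloped rack by the oven

## Robot

A 6-joint arm with a two-finger parallel gripper is mounted at the origin on the work surface. World frame = base frame: x ahead of the robot, y to its left, z up, the work surface at z = 0. Lengths are in m, angles in rad, forces in N, time in s.
With the tool pointing down it reaches from about 0.375 to 0.925 m from the base axis. Payload 5.7 kg.
Tool frame: the origin (TCP) lies on the mounting face of the last link; the fingertips stand 173 mm ahead of it and the grasp point (between the pads) lies 155 mm ahead of it; z points along the fingers, y is the line along which they close (so a half turn about z gives the same grasp; the last joint's range is limited). The gripper opens to 85 mm and grips with 20 to 120 N. Pads are 22 mm wide; open, the fingers measure 114 mm over their backs; the gripper's body (76 mm by 85 mm) begins 54 mm behind the grasp point. The pads swing forward as they close: fully open they stand 13 mm farther back than shut.
Start: joints at [-1.319, 0.359, 1.51, -0, 1.272, -0.115], TCP at [0.215, -0.56, 0.405] pointing down, gripper open.
Joint ranges: [-2.97, 2.97], [-1.01, 2.36], [0.21, 2.38], [-0.96, 4.11], [0.2, 2.71], [-2.98, 2.98]. Speed limits (rad/s): [2.39, 2.39, 3.14, 3.14, 3.14, 3.14].

## Interface

Orientations are given as a 3x3 rotation matrix whose columns are the frame's x, y, z axes.
In Python, from station import env gives the robot as it stands.
- The arm moves only by the shell command python3 -m crank 'ROWS' [OPENING]. ROWS is a JSON object of lists of equal length, an entry for each row: "translation": the shift along the tool's x, y, z in mm, a list of three; "rotation": the turn, a rotation vector about the tool's x, y, z in rad, a list of three. In form: {"translation": [[tx, ty, tz], ...], "rotation": [[ax, ay, az], ...]}. A call has 1 to 8 rows; each row shifts and turns the commanded pose from where the row before left it, along the tool's axes as they then stand; what a row does not reach is not made up. A row lasts 1/8 s, in which the tool goes at most 62.5 mm and 10.7 degrees, less where a joint would pass 70% of its speed; a pose out of reach is approached as far as the arm can. A call is refused whole if a number of a shift passes 62.5 or a number of a turn 0.188, either way. A call with a gripper value outside its range is refused whole. OPENING is the opening, from 0 (shut) to 1 (fully open), set as the call begins (- or left out, the last holds). The fingers move at their own pace and stop on an object; the grip force is fixed at half the most. Time passes only in rows, so rows that do not move let the fingers close. It gives the time, the measured TCP pose, the force, the opening and the grip force at its end, in the units of the state.
- env.get_obs(): the state, without advancing time (a new reading comes with each control period).
- env.capture(name): name is "scene" or "top" or "wrist"; returns a dict with "frame" (480x640x3 uint8, red, green, blue), "z_map" (480x640 float32, m along the optical axis (not along the pixel's ray), 0 where there is no reading), "K" (3x3 intrinsics, pixels), "k1" (the pictures are not rectified: a ray, as slopes to the right and down, at radius r is drawn at 1 + k1 r^2 times it, then the intrinsics apply), "origin" and "rotation" of the camera in the world. Camera axes: x right, y down, z forward; pixel columns grow to the right and rows downward; lengths in m; the calibration is good to about 2 mm. A picture is of the moment at which its call begins.
- env.finish_job(): hands the job in; it is judged then, once.
Trained networks look in the newest picture that a camera, given by its name, has taken for a name from the list of things; names that differ only in an ending like _2 or _b are one class to them, and where a whole thing is asked for, a point or a joint stands for the part that bears it (a point fixed in the world has none). Each returns a list of dicts, best first, with "conf" (0 to 1); they miss things now and then, are a little off and sometimes report something else, mostly with a low value. They report only what shows in the picture. A call takes as long as a camera call.
- env.cut_out(camera, name): "pixels" (480x640 bool, what is visible of it) and "position" ([row, column] in pixels, amid what is visible of it).
- env.place_of(camera, name): "position" ([row, column] in pixels: a listed point, or the origin of a listed thing).
The state is a dict: "clock": time; "qpos": joint angles; "joint_velocities": joint speeds; "tau": joint torques, N m; "tool_pos": TCP position; "tool_rot": TCP orientation; "contact_force": force on the tool from outside, world axes, zero at the start; "wrist_torque": the same for the moment, N m; "opening": finger opening in m; "gripper_force": force on a finger pad.
Only numpy, scipy, OpenCV 4.12 (cv2) and the standard library are available. Lean on these libraries where they do the work, as an engineer would, in place of code of your own. Each camera call takes 0.05 s, during which the arm holds its last target. There are 200 camera calls.

## Task

Slide the teal tray along the sloped T-track to its open end and lift it off there, then stack it level on the lower tray on the dock so that all four corner pins drop fully into the sockets. Set it down without dropping or slamming it, let go, and leave the other things on the counter where they are.

Things in the scene. Friction and masses are not known exactly. Their poses are not given: they have to be found in the camera images.
- top_tray: teal tray, 120 (its x) x 180 mm (its y), walls 24 mm high, 0.25-0.49 kg. Origin: centre of its floor's underside; z out of the tray's mouth; same after a half turn about z. Starts leaning 30 deg on slope_rack, axes along the track's, held by its T-foot. Four steel pins under the floor at x +-48, y +-78 mm: 10 mm thick, 14 mm long, the last 4 mm tapering to 6 mm
- tray_foot (a point): tip of the T-foot under the middle of top_tray, 14 mm below its origin along its z: a stem 10 mm wide (x), 50 mm long (y), 8 mm high, below it a head 26 mm wide (x), 50 mm long (y), 6 mm thick
- tray_handle (a point): middle of top_tray's white bridge handle, 51 mm above the tray's origin along its z, axes as the tray: a bar 76 mm long (x), 14 mm thick (y), 22 mm high (z) on two posts 10 mm wide at x +-33 mm. Free tray floor on both y sides up to ribs 18 mm high at y +-50 mm
- slope_rack: fixed rack on a 130 x 250 mm wooden base; origin on the counter under the middle of a T-track that runs level along the rack's y. The track's face leans 30 deg towards the rack's -x: its normal is (-0.5, 0, 0.866) in rack axes. The tray starts at rack y = -40 to -15 mm, held by friction only; a stop closes the -y end; the +y end is open
- track_open_end (a point): end of the track's lips, slot middle, on their top face: 30 mm to +y, 90 mm above slope_rack's origin; axes as slope_rack. Two lips 6.5 mm thick, 13 mm slot, from y -90 to +30 mm over a channel 30 mm wide inside. Beyond them, to y +110 mm, the channel has no lips: with the tray's origin 35 mm past this point (over 25) the foot lifts out square to the slope
- dock: fixed wooden plinth 150 (x) x 270 (y) x 14 mm; origin at the centre of its underside. A dark teal lower tray, 120 x 180 mm, is clipped firmly on it, square and centred in x, but anywhere within 12 mm either way along the dock's y: this offset is NOT reported; feel or see it. Axes of both trays go together
- dock_seat (a point): 85 mm above dock's origin, axes as dock: mid-way level of the tops of the lower tray's four white corner posts, where top_tray's origin sits once home if the offset is zero. Each top is 26 (x) x 52 mm (y) with a square socket 14 x 14 mm, 18 mm deep, in its middle, at x +-48, y +-78 mm of the lower tray. Pins standing on the tops: tray 14 mm too high
- salt_cellar: brushed steel salt cellar with sliding cover, 72 mm across, 54 mm high, loose bystander; origin at the centre of its underside
- probe_stand: stainless stand holding an infrared probe, base 100 mm across, 187 mm high, loose bystander; origin at the centre of its underside
- oak_board: round oak board, 200 mm across, 20 mm thick, loose bystander; origin at the centre of its underside
- teal_lid: round teal silicone lid, 160 mm across, 32 mm high, loose bystander; origin at the centre of its underside
- clear_box: clear plastic container with snap latches, 106 x 163 mm, 68 mm high, loose bystander; origin at the centre of its underside
- pepper_mill: dark wooden pepper mill, 56 mm across, 128 mm high, loose bystander; origin at the centre of its underside
- flour_jar: glass jar with white cap, 80 mm across, 120 mm high, loose bystander; origin at the centre of its underside

How it is judged:
On the way, in this order (a step that is already met when the one before it is completed fails the run):
1. the tray has been slid along the track to its open end (y of top_tray in the frame of slope_rack above 0.05 m and distance between top_tray and track_open_end below 0.06 m), for 0.05 s.
2. the tray has been lifted off and brought level above the dock (angle between top_tray's own z axis and vertical below 0.15 rad and horizontal distance between top_tray and dock_seat below 0.05 m and z of top_tray in the frame of dock_seat above 0.01 m), for 0.1 s.
At the end, for the whole second after the job is handed in: the tray rests on the lower tray with all four pins home: its origin within 3 mm of the 85 mm seat height, within 7 mm of the dock's middle in the dock's x and 16 mm in its y, level within 0.03 rad, square to the dock within 0.06 rad (either way round), borne by the lower tray, at rest and released (x of top_tray in the frame of dock_seat between -0.007 and 0.007 m and y of top_tray in the frame of dock_seat between -0.016 and 0.016 m and z of top_tray in the frame of dock_seat between -0.003 and 0.003 m and angle between top_tray's own z axis and vertical below 0.03 rad and angle between the x axis of top_tray and the x axis of dock, either way round below 0.06 rad and contact force between top_tray and dock above 1 N and linear speed of top_tray below 0.01 m/s); the robot touches nothing.
It fails at once if the tray is dropped or slammed on the dock: it moves faster than 0.4 m/s within 40 mm of its seat (distance between top_tray and dock_seat below 0.04 m and linear speed of top_tray above 0.4 m/s).
It fails at once if another loose thing on the counter is moved by more than 20 mm (distance of any of salt_cellar, probe_stand, oak_board, teal_lid, clear_box, pepper_mill, flour_jar from where it was at the start of the episode above 0.02 m).
It also fails if it takes over 58 s, if anything falls off the work surface, if the arm or the gripper's body presses on something with over 40 N, if the wrist force passes 120 N, or if a joint passes its speed limit or range.

## Working session

There is one attempt and no reset: what is moved stays moved. The work goes in short steps, Python scripts to look and compute and a shell command to move; the robot and the scene stay as the last step left them, time stands still between calls to the robot, and variables do not carry over. Pictures are saved under pics/ and viewed, at most 10 in all, crops included, and the job is handed in when it is done.

```bash
mkdir -p pics; ls; cat > h.py <<'E'
import numpy as np, cv2
from station import env
def world(c,rc,z=None):
    """pixel (row,col) -> world; depth from z_map median unless z (world height) given"""
    K=c["K"];r,q=rc
    d=np.array([(q-K[0,2])/K[0,0],(r-K[1,2])/K[1,1]])
    u=d.copy()
    for _ in range(20): u=d/(1+c["k1"]*(u@u))
    ray=np.array(c["rotation"])@np.array([u[0],u[1],1]);o=np.array(c["origin"])
    if z is not None: return o+ray*(z-o[2])/ray[2]
    i,j=int(round(r)),int(round(q)); p=c["z_map"][max(i-1,0):i+2,max(j-1,0):j+2]; p=p[p>0]
    return o+ray*(np.median(p) if p.size else np.nan)
def cloud(c,mask,s=1):
    """masked pixels -> Nx3 world points"""
    m=mask&(c["z_map"]>0); v,u=np.nonzero(m); v,u=v[::s],u[::s]
    K=c["K"]; d=np.stack([(u-K[0,2])/K[0,0],(v-K[1,2])/K[1,1]],1); w=d.copy()
    for _ in range(20): w=d/(1+c["k1"]*(w**2).sum(1,keepdims=True))
    return np.array(c["origin"])+(np.c_[w,np.ones(len(w))]*c["z_map"][v,u][:,None])@np.array(c["rotation"]).T
E
cat > a.py <<'E'
from h import *
np.set_printoptions(precision=4,suppress=True)
ims=[]
for n in ["scene","top"]:
    c=env.capture(n); ims.append(c["frame"]); print(n,c["origin"],np.array(c["rotation"]).round(3).tolist(),c["k1"],c["K"][0,0])
    np.savez(f"{n}0.npz",**c)
    for t in ["top_tray","tray_handle","slope_rack","track_open_end","dock","dock_seat","salt_cellar","probe_stand","oak_board","teal_lid","clear_box","pepper_mill","flour_jar"]:
        r=env.place_of(n,t)[:2]
        for x in r: print(t,round(x["conf"],2),np.round(x["position"],1),world(c,x["position"]))
    cv2.imwrite(f"pics/{n}0.png",c["frame"][:,:,::-1])
print(env.get_obs())
E
python3 a.py
```

```text
pics
scene [ 1.3147 -0.2486  0.965 ] [[0.3, 0.692, -0.656], [0.954, -0.229, 0.195], [-0.015, -0.685, -0.729]] -0.03098293046839748 465.9079232938042
top_tray 0.75 [223.3 391.5] [0.5496 0.1659 0.133 ]
top_tray 0.21 [218.2 406.7] [0.5478 0.2086 0.1366]
slope_rack 0.74 [244.  394.4] [0.5197 0.1996 0.0145]
track_open_end 0.97 [218.6 407.2] [0.5483 0.2099 0.1352]
track_open_end 0.64 [326.5 354. ] [ 0.7384 -0.0009  0.012 ]
dock 0.79 [282.2 237.7] [ 0.5206 -0.2433  0.018 ]
dock_seat 0.76 [261.  235.5] [ 0.45   -0.2357  0.0224]
salt_cellar 0.67 [228.4 316.4] [0.3996 0.0084 0.0226]
salt_cellar 0.24 [190.5 417.3] [0.345  0.3511 0.0288]
probe_stand 0.66 [324.6 353.6] [ 0.7341 -0.0004  0.0137]
oak_board 0.56 [320.4 427.4] [0.7819 0.1711 0.0197]
teal_lid 0.84 [351.1 285.2] [ 0.76   -0.1766  0.0251]
clear_box 0.62 [262.5 163.2] [ 0.4359 -0.4159  0.0656]
pepper_mill 0.91 [192.5 453.3] [0.3765 0.4607 0.0168]
flour_jar 0.88 [187.8 417.8] [0.3436 0.352  0.0382]
top [0.3929 0.0173 1.5827] [[0.019, -0.995, 0.102], [-0.999, -0.022, -0.024], [0.026, -0.102, -0.994]] -0.0943095183208634 561.337015640121
to
[... 730 characters left out ...]
0.3586 0.4523 0.088 ]
pepper_mill 0.62 [253.9 231.9] [0.5133 0.2346 0.1011]
flour_jar 0.9 [324.9 189.4] [0.3241 0.3405 0.0978]
{'clock': 1.4, 'qpos': array([-1.3191,  0.3588,  1.5104, -0.    ,  1.2725, -0.1151]), 'joint_velocities': array([ 0.0011,  0.0006,  0.002 , -0.0004, -0.0003, -0.0009]), 'tau': array([  0.0007, -52.7585, -27.9042,  -0.0002,   0.0017,   0.    ]), 'tool_pos': array([ 0.2152, -0.5601,  0.4047]), 'tool_rot': array([[ 0.9335,  0.3586, -0.    ],
       [ 0.3586, -0.9335,  0.0001],
       [-0.    , -0.0001, -1.    ]]), 'contact_force': array([-0.1654,  0.1395, -0.0201]), 'wrist_torque': array([ 0.0392, -0.0318,  0.0171]), 'gripper_force': 0.0, 'opening': 0.08537628476591357}
```

View pics/scene0.png

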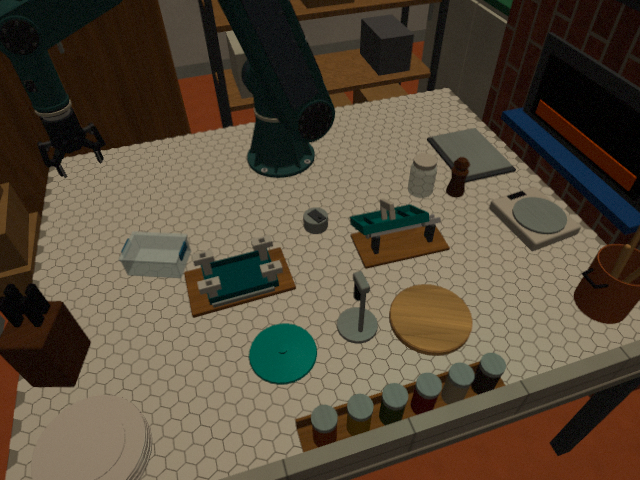

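View pics/top0.png

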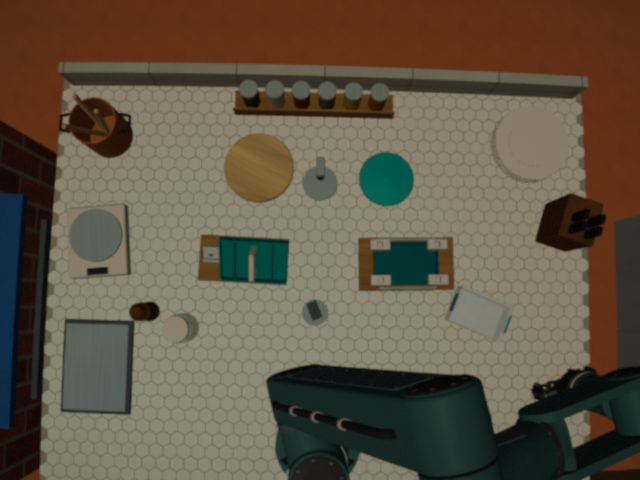

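The scene view shows the teal tray on its rack around (row 222, col 392), with the dock at (280, 238). The top view shows the rack at (258, 245), with its open wooden end to the left (+y) at col 210, and the dock posts at (267, 405). Next I'll fit the poses.

```bash
cat > b.py <<'E'
from h import *
np.set_printoptions(precision=4,suppress=True)
def rect(P,tag):
    r=cv2.minAreaRect((P[:,:2]*1000).astype(np.float32)); print(tag,len(P),"rect",np.round(r[0],1),np.round(r[1],1),round(r[2],2),"z",np.median(P[:,2]))
for n in ["top","scene"]:
    c=dict(np.load(f"{n}0.npz")); P=cloud(c,c["z_map"]>0); rgb=c["frame"][c["z_map"]>0].astype(int)
    def box(a,b,e,f,g,h): return (P[:,0]>a)&(P[:,0]<b)&(P[:,1]>e)&(P[:,1]<f)&(P[:,2]>g)&(P[:,2]<h)
    wood=(rgb[:,0]>rgb[:,2]+25)
    rect(P[box(.4,.62,-.4,-.08,.006,.024)&wood],n+" dockbase")
    m=box(.4,.62,-.4,-.08,.077,.095); rect(P[m],n+" posts")
    rect(P[box(.4,.62,.05,.4,.006,.024)&wood],n+" rackbase")
    # tray
    teal=(rgb[:,1]>rgb[:,0]+25)
    T=P[box(.4,.62,.05,.4,.06,.2)&teal]
    rect(T,n+" tray")
    W=P[box(.38,.62,.05,.24,.09,.25)&(np.ptp(rgb,axis=1)<60)&(rgb.min(1)>75)]
    print("white",len(W),W.mean(0) if len(W) else 0,W.min(0),W.max(0))
    if len(T)>50:
        # ransac plane with normal near (-.5,0,.866)
        best=0;rng=np.random.default_rng(0)
        for _ in range(400):
            a=T[rng.choice(len(T),3)];nn=np.cross(a[1]-a[0],a[2]-a[0]);l=np.linalg.norm(nn)
            if l<1e-6: continue
            nn/=l;nn*=np.sign(nn[2]);k=(abs((T-a[0])@nn)<.0025).sum()
            if k>best and nn[2]>.8: best,bn,bp=k,nn,a[0]
        print("plane",best,len(T),bn,"inlier c",T[abs((T-bp)@bn)<.0025].mean(0))
E
python3 b.py
```

```text
top dockbase 1721 rect [ 512.7 -245.8] [210.3 306.9] 0.55 z 0.013945326121824753
top posts 687 rect [ 505.1 -239.5] [121.7 211.7] 1.46 z 0.08515423839000591
top rackbase 619 rect [507.7 229.2] [225. 131.] 87.81 z 0.011749348326115294
top tray 2616 rect [496.3 177.8] [178.4 109.9] 88.01 z 0.09287127605885237
white 123 [0.476  0.1784 0.144 ] [0.4423 0.1719 0.1166] [0.507  0.1845 0.1634]
plane 1151 2616 [-0.4949  0.0021  0.8689] inlier c [0.4989 0.1774 0.0906]
scene dockbase 1550 rect [ 501.9 -238.3] [307.2 205.9] 89.23 z 0.014035936144623229
scene posts 760 rect [ 504.8 -235. ] [126.5 205.9] 1.66 z 0.08478504330418918
scene rackbase 2236 rect [513.3 230.1] [344.6 189.4] 84.33 z 0.012462203720488896
scene tray 1091 rect [500.4 186.9] [195.5 117.5] 87.76 z 0.12335078626848062
white 39 [0.4817 0.1812 0.1477] [0.4429 0.174  0.125 ] [0.5097 0.1885 0.1642]
plane 277 1091 [-0.5062  0.0076  0.8624] inlier c [0.5088 0.1824 0.0978]
```

```bash
python3 -m crank '{"translation":[[0,0,0],[0,0,0],[0,0,0],[42,-44,0],[42,-44,0],[42,-44,0],[42,-44,0],[42,-44,0]],"rotation":[[0,0,0.134],[0,0,0.134],[0,0,0.134],[0,0,0],[0,0,0],[0,0,0],[0,0,0],[0,0,0]]}' 1; python3 -m crank '{"translation":[[0,-60,0],[0,-60,0],[0,-60,0],[0,-60,0],[0,-60,0],[0,-60,0],[0,-60,0],[0,-60,0]],"rotation":[[0,0,0],[0,0,0],[0,0,0],[0,0,0],[0,0,0],[0,0,0],[0,0,0],[0,0,0]]}'
```

```text
clock: 2.4
tool_pos: [0.434, -0.3462, 0.4049]
tool_rot: [[0.999, -0.035, 0.001], [-0.035, -0.999, -0.0], [0.001, 0.0, -1.0]]
contact_force: [1.0, -0.5, 0.2]
opening: 0.0854
gripper_force: 0.0
clock: 3.4
tool_pos: [0.4495, 0.1341, 0.4051]
tool_rot: [[0.999, -0.035, 0.001], [-0.035, -0.999, 0.0], [0.001, -0.0, -1.0]]
contact_force: [1.6, -0.5, -0.3]
opening: 0.0855
gripper_force: 0.0
```

```bash
cat >> h.py <<'E'
def frame(yaw,tilt):
    """tool orientation: y along -frame y, z leaning 'tilt' outward to frame +x"""
    rx=np.array([np.cos(yaw),np.sin(yaw),0]);ry=np.array([-np.sin(yaw),np.cos(yaw),0])
    z=np.sin(tilt)*rx-np.cos(tilt)*np.array([0,0,1]);y=-ry
    return np.stack([np.cross(y,z),y,z],1)
def togo(p,R,note=""):
    from scipy.spatial.transform import Rotation as S
    o=env.get_obs();A=np.array(o["tool_rot"])
    print(note,"shift(tool,mm)",(A.T@(np.array(p)-o["tool_pos"])*1000).round(1),"turn",S.from_matrix(A.T@R).as_rotvec().round(4),"shift after turn",(R.T@(np.array(p)-o["tool_pos"])*1000).round(1))
E
cat > t.py <<'E'
from h import *
R=frame(np.radians(-2.1),np.radians(30)); h=np.array([.480,.178,.1345])
for s in (.235,.155): togo(h-s*R[:,2],R,s)
o=env.get_obs();print(o["clock"],o["tool_pos"],o["qpos"])
E
python3 t.py
```

```text
0.235 shift(tool,mm) [-88.6 -45.1  67. ] turn [-5.000e-04  5.225e-01  1.400e-03] shift after turn [-110.3  -45.    13.8]
0.155 shift(tool,mm) [-48.7 -45.1 136.3] turn [-5.000e-04  5.225e-01  1.400e-03] shift after turn [-110.3  -45.    93.8]
3.4 [0.4495038  0.13407333 0.40508083] [ 1.42470067e-01  1.68332732e-01  1.78122997e+00 -5.11847475e-05
  1.19090077e+00  1.74844572e+00]
```

```bash
python3 -m crank '{"translation":[[0,0,0],[0,0,0],[0,0,0],[-37,-15,0],[-37,-15,0],[-36,-15,0],[0,0,0],[0,0,0]],"rotation":[[0,0.1745,0],[0,0.1745,0],[0,0.1745,0],[0,0,0],[0,0,0],[0,0,0],[0,0,0],[0,0,0]]}'; cat > w.py <<'E'
from h import *
import sys
np.set_printoptions(precision=4,suppress=True)
c=env.capture("wrist"); np.savez("wrist.npz",**c); cv2.imwrite(f"pics/{sys.argv[1]}.png",c["frame"][:,:,::-1])
for n in sys.argv[2:]:
    for x in env.place_of("wrist",n)[:2]: print(n,x["conf"],np.round(x["position"],1),world(c,x["position"]))
E
python3 w.py w1 tray_handle top_tray track_open_end; python3 t.py
```

```text
clock: 4.4
tool_pos: [0.3567, 0.1808, 0.3504]
tool_rot: [[0.865, -0.034, 0.501], [-0.03, -0.999, -0.017], [0.501, -0.001, -0.865]]
contact_force: [1.6, 0.4, -0.3]
opening: 0.0852
gripper_force: 0.0
tray_handle 0.6 [255.6 310.9] [0.4759 0.1786 0.1452]
tray_handle 0.35 [447.1 113. ] [0.3361 0.3446 0.0602]
top_tray 0.68 [230.2 309.7] [0.4901 0.1789 0.154 ]
0.235 shift(tool,mm) [-1.6 -2.2 13.4] turn [-0.0009 -0.0014 -0.0001] shift after turn [-1.6 -2.2 13.4]
0.155 shift(tool,mm) [-1.7 -2.1 93.4] turn [-0.0009 -0.0014 -0.0001] shift after turn [-1.6 -2.2 93.4]
4.6 [0.3571301  0.18032411 0.35043254] [ 0.4006417   0.05555004  2.17264092 -0.47887557  0.47672176  2.38740699]
```

View pics/w1.png

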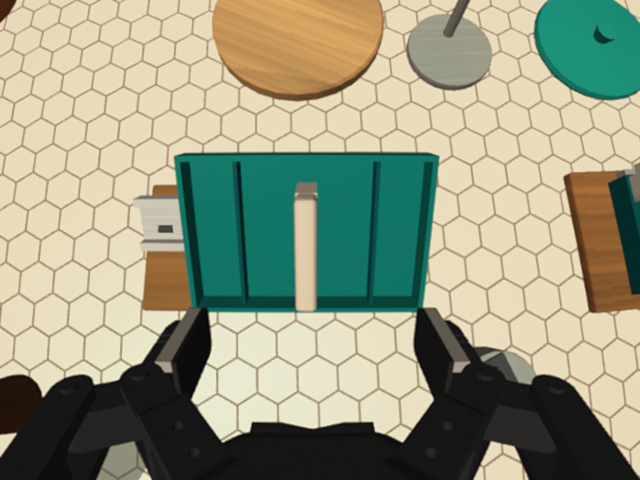

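The wrist view shows the handle bar upright at cols 295-317, rows 183-310, centred between the pads. The tray is square to the tool. Next I'll refine the grasp from this depth map.

```bash
cat > r.py <<'E'
from h import *
np.set_printoptions(precision=1,suppress=True)
c=dict(np.load("wrist.npz")); o=env.get_obs(); A=np.array(o["tool_rot"])
m=np.zeros((480,640),bool); m[178:312,290:322]=1
f=c["frame"].astype(int); m&=(f[...,0]>f[...,1])
P=(cloud(c,m)-o["tool_pos"])@A*1000
z0=np.percentile(P[:,2],20); T=P[abs(P[:,2]-z0)<4]
print("handle tool-frame: n",len(P),len(T),"lo",np.percentile(T,2,axis=0),"hi",np.percentile(T,98,axis=0),"top z",np.median(T[:,2]))
r=cv2.minAreaRect(T[:,:2].astype(np.float32)); print(r)
m=np.zeros((480,640),bool); m[150:315,170:442]=1; m&=(f[...,1]>f[...,0]+20)
Q=(cloud(c,m)-o["tool_pos"])@A*1000
zf=np.percentile(Q[:,2],50); print("tray",len(Q),Q.min(0),Q.max(0),"floor z",zf)
F=Q[abs(Q[:,2]-zf)<3]; print(cv2.minAreaRect(F[:,:2].astype(np.float32)))
B=np.c_[F[:,:2],np.ones(len(F))]; s=np.linalg.lstsq(B,F[:,2],rcond=None)[0]; print("floor slopes",s*1000)
E
python3 r.py
```

```text
handle tool-frame: n 2739 2391 lo [-36.5 -12.2 235.3] hi [ 34.3   0.7 239. ] top z 236.74270560568064
((-1.6149635314941406, -5.972564697265625), (13.440051078796387, 74.21522521972656), 89.6881332397461)
tray 36500 [-104.  -128.6  153.9] [ 58.1 131.3 410.7] floor z 294.1203989321733
((-1.1104393005371094, -5.883247375488281), (173.67236328125, 116.98438262939453), 89.90924072265625)
floor slopes [     2.7     -0.2 294435.6]
```

```bash
python3 -m crank '{"translation":[[-1.5,-5,30],[0,0,30],[0,0,22],[0,0,11],[0,0,0],[0,0,0]],"rotation":[[0,0,0],[0,0,0],[0,0,0],[0,0,0],[0,0,0],[0,0,0]]}' && python3 -m crank '{"translation":[[0,0,0],[0,0,0],[0,0,0],[0,0,0],[0,0,0],[0,0,0],[0,0,0],[0,0,0]],"rotation":[[0,0,0],[0,0,0],[0,0,0],[0,0,0],[0,0,0],[0,0,0],[0,0,0],[0,0,0]]}' 0
```

```text
clock: 5.35
tool_pos: [0.4017, 0.1837, 0.2689]
tool_rot: [[0.865, -0.036, 0.5], [-0.031, -0.999, -0.018], [0.5, -0.0, -0.866]]
contact_force: [-0.1, 0.3, 0.1]
opening: 0.085
gripper_force: 0.0
clock: 6.35
tool_pos: [0.4012, 0.1838, 0.2687]
tool_rot: [[0.865, -0.035, 0.5], [-0.03, -0.999, -0.017], [0.5, -0.0, -0.866]]
contact_force: [-3.0, -0.5, 5.0]
opening: 0.013
gripper_force: 58.9
```

```bash
python3 - <<'E'
from h import *
c=dict(np.load("wrist.npz"))
for p in [(308,143),(250,147.5),(188,153)]: print(world(c,p,.014))
t=dict(np.load("top0.npz"))
for p in [(236,202),(279,199)]: print(world(t,p,.014))
# lip end: depth profile along channel/left of tray in wrist view
f=c["frame"]; print(world(c,(222,135)),world(c,(222,180)))
E
```

```text
[0.44875152 0.34420953 0.014     ]
[0.50614085 0.34243565 0.014     ]
[0.57144455 0.34040726 0.014     ]
[0.56898297 0.33340134 0.014     ]
[0.44809026 0.33685723 0.014     ]
[0.53879902 0.36336531 0.00191574] [0.51752945 0.28641361 0.0778669 ]
```

```bash
python3 -m crank '{"translation":[[0,-3,0],[0,-6,0],[0,-8,0],[0,-8,0],[0,-8,0],[0,-8,0],[0,-8,0],[0,0,0]],"rotation":[[0,0,0],[0,0,0],[0,0,0],[0,0,0],[0,0,0],[0,0,0],[0,0,0],[0,0,0]]}'
```

```text
clock: 7.35
tool_pos: [0.4029, 0.2322, 0.2687]
tool_rot: [[0.866, -0.036, 0.499], [-0.03, -0.999, -0.02], [0.5, 0.002, -0.866]]
contact_force: [-0.9, -5.7, 6.4]
opening: 0.0127
gripper_force: 59.4
```

```bash
python3 -m crank '{"translation":[[0,-5,0],[0,-9,0],[0,-9,0],[0,-9,0],[0,-9,0],[0,-9,0],[0,-4,0],[0,0,0]],"rotation":[[0,0,0],[0,0,0],[0,0,0],[0,0,0],[0,0,0],[0,0,0],[0,0,0],[0,0,0]]}'; python3 - <<'E'
from h import *
c=env.capture("top"); cv2.imwrite("pics/top1.png",cv2.resize(c["frame"][190:340,130:350,::-1],None,fx=3,fy=3))
E
```

```text
clock: 8.35
tool_pos: [0.4037, 0.2813, 0.2679]
tool_rot: [[0.868, -0.043, 0.496], [-0.029, -0.999, -0.035], [0.497, 0.016, -0.868]]
contact_force: [0.6, -26.1, 14.4]
opening: 0.0135
gripper_force: 73.5
```

View pics/top1.png

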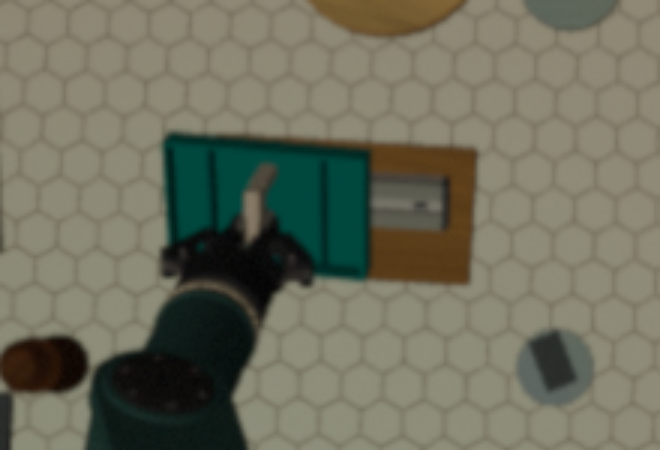

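The tray is now near the open end, with its left edge at crop col 167 and the base's right end at col 473. The y force rose to 26 N, so I'll check where the tray sits on the rack before lifting.

```bash
python3 - <<'E'
from h import *
np.set_printoptions(precision=4,suppress=True)
c=env.capture("top"); t=dict(np.load("top0.npz"))
for p in [(190+150/3,130+475/3),(190+282/3,130+469/3)]: print("base right",world(c,p,.014))
o=env.get_obs(); A=np.array(o["tool_rot"]); print("handle",o["tool_pos"]+.155*A[:,2],o["contact_force"],o["wrist_torque"])
f=c["frame"].astype(int); g=(f[...,1]>f[...,0]+20); g[:225]=0; g[290:]=0; g[:,:170]=0; g[:,270:]=0
P=cloud(c,g); P=P[P[:,2]>.05]; print("tray y",np.percentile(P[:,1],[.5,99.5]),cv2.minAreaRect((P[:,:2]*1000).astype(np.float32)))
f=t["frame"].astype(int); g=(f[...,1]>f[...,0]+20); g[:225]=0; g[290:]=0; g[:,:205]=0; g[:,300:]=0
P=cloud(t,g); P=P[P[:,2]>.05]; print("tray y0",np.percentile(P[:,1],[.5,99.5]))
w=env.capture("wrist"); cv2.imwrite("pics/w2.png",w["frame"][:,:,::-1])
E
```

```text
base right [0.563  0.0903 0.014 ]
base right [0.4395 0.0927 0.014 ]
handle [0.4805 0.2758 0.1334] [  0.1328 -24.9335  14.2622] [-4.8439 -1.3367 -2.5663]
tray y [0.1795 0.3571] ((499.1289978027344, 269.3606872558594), (182.5938720703125, 110.20549774169922), 85.42841339111328)
tray y0 [0.0887 0.2658]
```

View pics/w2.png

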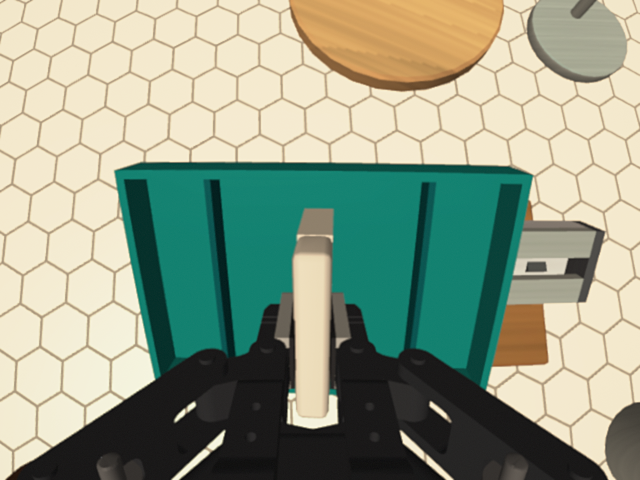

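The tray sits at about rack y +55 mm, having lagged the tool by some 4 mm. It is binding because the tool has pitched about 1° and the yaw is about 0.7° off. I'll correct both angles, unload the pressing force and continue gently.

```bash
python3 -m crank '{"translation":[[0,0,-0.6],[0,0,-0.6],[0,0,0],[0,0,0]],"rotation":[[0.008,0,-0.008],[0.008,0,-0.008],[0,0,0],[0,0,0]]}'; python3 -c "
from h import *
o=env.get_obs();A=o['tool_rot'];print(A.T@o['contact_force'],A.T@o['wrist_torque'],o['tool_pos']+.155*A[:,2])"
```

```text
clock: 9.0
tool_pos: [0.4033, 0.28, 0.2682]
tool_rot: [[0.869, -0.024, 0.494], [-0.014, -1.0, -0.023], [0.495, 0.013, -0.869]]
contact_force: [5.8, -30.0, 7.4]
opening: 0.0129
gripper_force: 82.5
[ 9.10293133 29.93915176 -2.90912245] [-6.54475052  1.91644196  0.05450173] [0.47988102 0.27649851 0.13350251]
```

```bash
python3 - <<'E'
from h import *
np.set_printoptions(precision=4,suppress=True)
c=env.capture("top"); t=dict(np.load("top0.npz")); w=dict(np.load("wrist.npz"))
print("stop end y",world(c,(257,279.5),.085))
for p in [(200,137),(245,142)]: print("open end",world(w,p),world(w,(p[0],p[1]+6)),world(w,p,.075))
w2=env.capture("wrist")
print("w2 stop end",world(w2,(230,600)),world(w2,(260,580)), world(w2,(290,570)))
A=w["frame"][165:315,120:330]; B=w2["frame"][190:370,420:640]
cv2.imwrite("pics/cmp.png",np.hstack([cv2.resize(A,(400,300),interpolation=3),cv2.resize(B,(400,300),interpolation=3)])[:,:,::-1])
E
```

```text
stop end y [0.5091 0.1094 0.085 ]
open end [0.5322 0.3154 0.096 ] [0.5319 0.3103 0.0963] [0.5391 0.326  0.075 ]
open end [0.4992 0.3178 0.0777] [0.4991 0.3128 0.0774] [0.4997 0.3191 0.075 ]
w2 stop end [0.545  0.03   0.0023] [0.5102 0.1274 0.0949] [0.4942 0.1291 0.0858]
```

View pics/cmp.png

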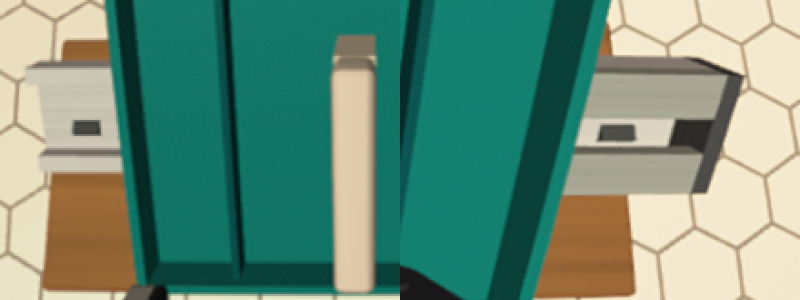

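The dark block in the lipless channel at w1 (228,165) lies about 90 mm along the rack. The foot's front has reached it with the tray near +65 mm, which is the intended end. I'll relax the push and then lift square to the slope.

```bash
python3 -m crank '{"translation":[[0,1,0],[0,1,0],[0,0,0],[0,0,0]],"rotation":[[0,0,0],[0,0,0],[0,0,0],[0,0,0]]}'; python3 -c "
from h import *
c=dict(np.load('wrist.npz'));print(world(c,(228,165)))
o=env.get_obs();A=o['tool_rot'];print(A.T@o['contact_force'],A.T@o['wrist_torque'],o['tool_pos']+.155*A[:,2])"
```

```text
clock: 9.6
tool_pos: [0.4035, 0.2789, 0.2682]
tool_rot: [[0.869, -0.023, 0.495], [-0.014, -1.0, -0.02], [0.495, 0.01, -0.869]]
contact_force: [7.9, -26.7, 4.0]
opening: 0.0131
gripper_force: 78.3
[0.51307393 0.29929196 0.07697932]
[ 9.19310397 26.51358533  0.97699864] [-5.7922458   1.63974213  0.15908811] [0.48015316 0.27576663 0.13348999]
```

```bash
python3 -m crank '{"translation":[[0,1.5,0],[0,1.5,0],[0,0,0],[0,0,0]],"rotation":[[0,0,0],[0,0,0],[0,0,0],[0,0,0]]}'; python3 -c "
from h import *
o=env.get_obs();A=o['tool_rot'];print(A.T@o['contact_force'],A.T@o['wrist_torque'],o['tool_pos']+.155*A[:,2])"
```

```text
clock: 10.1
tool_pos: [0.4037, 0.2772, 0.2681]
tool_rot: [[0.868, -0.021, 0.495], [-0.015, -1.0, -0.016], [0.496, 0.007, -0.869]]
contact_force: [9.1, -20.9, -1.9]
opening: 0.0134
gripper_force: 72.1
[ 7.2295762  20.65665614  6.49157595] [-4.64472538  1.33903644  0.12218767] [0.48049575 0.27462463 0.13344069]
```

```bash
python3 -m crank '{"translation":[[0,1.5,-1],[0,1.5,-1.5],[0,1.5,-1.5],[0,0,0],[0,0,0]],"rotation":[[0,0,0],[0,0,0],[0,0,0],[0,0,0],[0,0,0]]}'; python3 -c "
from h import *
o=env.get_obs();A=o['tool_rot'];print(A.T@o['contact_force'],A.T@o['wrist_torque'],o['tool_pos']+.155*A[:,2])"
```

```text
clock: 10.72
tool_pos: [0.402, 0.2776, 0.2728]
tool_rot: [[0.866, -0.013, 0.5], [-0.014, -1.0, -0.001], [0.5, -0.006, -0.866]]
contact_force: [1.2, 0.6, -3.2]
opening: 0.0127
gripper_force: 60.0
[-0.58411468 -0.55159785  3.35043788] [-0.04990135 -0.55010113  0.02826758] [0.47950545 0.27745676 0.13857378]
```

```bash
python3 -m crank '{"translation":[[0,0,-10],[0,0,-20],[0,0,-30],[10,20,-20],[15,50,-15],[15,50,-15],[10,50,0],[10,50,0]],"rotation":[[0,0,0],[0,0,0],[0,0,0],[0,0,0],[0,0,0],[0,0,0],[0,0,0],[0,0,0]]}' && python3 -m crank '{"translation":[[20,40,0],[20,40,0],[20,40,0],[20,40,0],[0,0,0]],"rotation":[[0,-0.131,0],[0,-0.131,0],[0,-0.131,0],[0,-0.131,0],[0,0,0]]}'
cat > d.py <<'E'
from h import *
import sys
np.set_printoptions(precision=4,suppress=True)
yaw=np.radians(float(sys.argv[1])); C=[float(v) for v in sys.argv[2:5]]
togo(np.array([C[0],C[1],C[2]+.051+.155]),frame(yaw,0))
o=env.get_obs();A=np.array(o["tool_rot"]);print(o["clock"],o["tool_pos"],A.T@o["contact_force"],A.T@o["wrist_torque"],o["qpos"])
E
python3 d.py 1.5 .505 -.237 .150
```

```text
clock: 11.72
tool_pos: [0.3951, 0.0587, 0.3974]
tool_rot: [[0.866, -0.012, 0.501], [-0.013, -1.0, -0.001], [0.501, -0.006, -0.866]]
contact_force: [1.2, 0.2, -3.6]
opening: 0.013
gripper_force: 59.8
clock: 12.35
tool_pos: [0.471, -0.1038, 0.4216]
tool_rot: [[1.0, -0.015, 0.001], [-0.015, -1.0, 0.005], [0.001, -0.005, -1.0]]
contact_force: [0.5, 1.0, -3.8]
opening: 0.0133
gripper_force: 60.1
 shift(tool,mm) [ 35.9 133.   65. ] turn [-0.0048 -0.0007 -0.0409] shift after turn [ 30.5 134.1  65.6]
12.35 [ 0.471  -0.1038  0.4216] [ 0.4685 -0.973   3.8217] [0.0183 0.0385 0.0375] [-0.3622  0.1716  1.7322  0.005   1.239   1.2217]
```

```bash
python3 -m crank '{"translation":[[-30,-25,-25],[-30,-25,-25],[0,0,0],[0,0,0]],"rotation":[[0,0,-0.02],[0,0,-0.02],[0,0,0],[0,0,0]]}'; python3 w.py w3 top_tray dock dock_seat
```

```text
clock: 12.85
tool_pos: [0.4085, -0.0508, 0.4715]
tool_rot: [[1.0, 0.028, 0.001], [0.028, -1.0, 0.006], [0.001, -0.006, -1.0]]
contact_force: [-0.3, -0.8, -2.9]
opening: 0.0128
gripper_force: 60.0
dock 0.76 [110.9 475.4] [ 0.5031 -0.2279  0.0207]
dock_seat 0.97 [108.  511.8] [ 0.5085 -0.2694  0.0211]
```

View pics/w3.png

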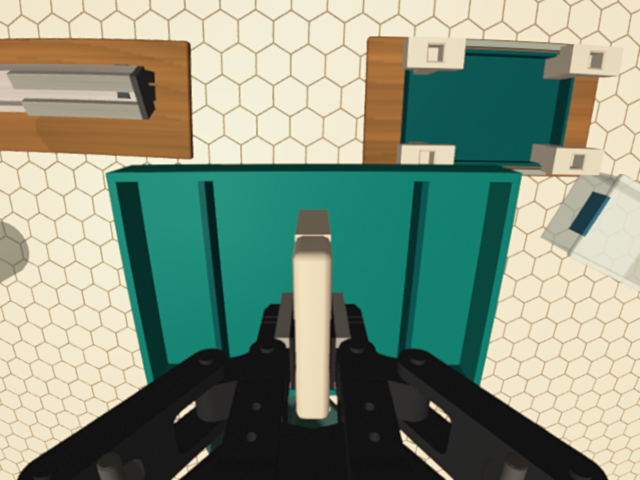

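The sockets show at about (53,435), (60,597), (157,428) and (160,577), and the held tray is square to the tool. Measuring both from this one picture cancels the camera's bias.

```bash
cat > m.py <<'E'
from h import *
np.set_printoptions(precision=1,suppress=True)
c=dict(np.load("wrist.npz")); o=env.get_obs(); A=np.array(o["tool_rot"]); t=np.array(o["tool_pos"])
f=c["frame"].astype(int); V,U=np.mgrid[:480,:640]
loc=lambda P:(P-t)@A*1000
allm=c["z_map"]>0; P=cloud(c,allm); v,u=V[allm],U[allm]; rgb=f[allm]
cs=[]
for n,r0,r1,c0,c1 in [("++",30,75,398,470),("+-",35,80,550,625),("-+",142,172,395,462),("--",142,178,525,605)]:
    k=(v>=r0)&(v<r1)&(u>=c0)&(u<c1)&(abs(P[:,2]-.085)<.006)&(rgb.min(1)>110)
    Q=loc(P[k]); r=cv2.minAreaRect(Q[:,:2].astype(np.float32)); print(n,k.sum(),"z",np.median(P[k][:,2]).round(4),np.array(r[0]),np.array(r[1]),round(r[2],1),"pct",np.percentile(Q[:,:2],[1,99],axis=0).ravel()); 
for p in [(53,435),(60,597),(157,428),(160,577)]: print("socket px",loc(world(c,p,.085)))
g=(v>165)&(v<420)&(u>100)&(u<525)&(rgb[:,1]>rgb[:,0]+20); Q=loc(P[g]); zf=np.median(Q[:,2]); F=Q[abs(Q[:,2]-zf)<3]
print("floor z",zf,"x max",np.percentile(F[:,0],99.8),"y",np.percentile(F[:,1],[.3,99.7]))
s=np.linalg.lstsq(np.c_[F[:,:2],np.ones(len(F))],F[:,2],rcond=None)[0]; print("slopes mrad",s[:2]*1000)
R=Q[abs(Q[:,2]-(zf-21))<3]; print("rim y",np.percentile(R[:,1],[.3,99.7]),"xmax",np.percentile(R[:,0],99.8),len(R))
h=(v>205)&(v<422)&(u>288)&(u<334)&(rgb[:,0]>rgb[:,1]); H=loc(P[h]); H=H[abs(H[:,2]-np.percentile(H[:,2],20))<4]
print("handle",cv2.minAreaRect(H[:,:2].astype(np.float32)),np.median(H[:,2]))
# edge yaw of tray in tool frame from floor's far edge
b=[F[(F[:,1]>y)&(F[:,1]<y+10),0].max() for y in range(-75,75,10)]; print("edge slope",np.polyfit(np.arange(-70,80,10),b,1))
E
python3 m.py
```

```text
++ 1557 z 0.0865 [138.9 110. ] [53.  26.3] 89.8 pct [126.1  84.  151.7 135.8]
+- 1326 z 0.0865 [139.5 265.9] [54.  26.8] 89.9 pct [126.3 239.7 152.4 291.6]
-+ 846 z 0.0864 [ 47.4 110.4] [52.7 17.7] 89.3 pct [ 39.   84.5  56.3 135.8]
-- 1124 z 0.0865 [ 43.6 266.2] [53.8 26.5] 89.9 pct [ 30.7 239.8  56.6 292. ]
socket px [138.6 109.8 384.8]
socket px [139.4 267.9 383.8]
socket px [ 44.5 111.7 385. ]
socket px [ 44.6 266.1 384. ]
floor z 200.92219290914596 x max 52.45326904289017 y [-87.9  84.8]
slopes mrad [-14.   -7.2]
rim y [-91.7  88.4] xmax 60.27141959512234 7663
handle ((-0.4543876647949219, -1.9703598022460938), (16.574743270874023, 76.84058380126953), 87.49202728271484) 143.9206003114073
edge slope [ 0.  55.4]
```

```bash
cat > p.py <<'E'
from h import *
from scipy.spatial.transform import Rotation as S
o=env.get_obs(); A=np.array(o["tool_rot"]); t=np.array(o["tool_pos"])
D=t+A@np.array([91.3,188.1,385.])/1000; D[2]=.085
Rn=A@S.from_rotvec([0,-.012,-.003]).as_matrix(); l=np.array([.2,-1.8,206])/1000
np.savez("goal.npz",D=D,Rn=Rn,l=l); print("dock centre",D)
E
python3 p.py
cat > g.py <<'E'
from h import *
import sys
np.set_printoptions(precision=4,suppress=True)
g=np.load("goal.npz"); o=env.get_obs(); A=np.array(o["tool_rot"])
togo(g["D"]+[0,0,float(sys.argv[1])/1000]-g["Rn"]@g["l"],g["Rn"])
print("tray off (mm)",((o["tool_pos"]+A@g["l"]-g["D"])*1000).round(1),"force tool",(A.T@o["contact_force"]).round(2),"trq",(A.T@o["wrist_torque"]).round(2),"down in tool",A.T@[0,0,-1],o["clock"])
E
python3 g.py 50
```

```text
dock centre [ 0.50481444 -0.23484483  0.085     ]
 shift(tool,mm) [ 93.5 189.6 128.4] turn [-0.    -0.012 -0.003] shift after turn [ 94.5 189.9 127.3]
tray off (mm) [-95.8 186.3 179.8] force tool [0.19 0.24 3.1 ] trq [-0.04  0.01 -0.02] down in tool [0.0016 0.0064 1.    ] 13.05
```

```bash
python3 -m crank '{"translation":[[23,47,0],[23,47,0],[24,48,0],[24,48,20],[0,0,40],[0,0,40],[0,0,27],[0,0,0]],"rotation":[[0,-0.006,-0.003],[0,-0.006,0],[0,0,0],[0,0,0],[0,0,0],[0,0,0],[0,0,0],[0,0,0]]}'; python3 g.py 22
```

```text
clock: 14.05
tool_pos: [0.5059, -0.2379, 0.3394]
tool_rot: [[0.999, 0.029, -0.019], [0.029, -1.0, 0.009], [-0.018, -0.01, -1.0]]
contact_force: [0.4, -0.3, -3.2]
opening: 0.0128
gripper_force: 60.2
 shift(tool,mm) [ 2.1  0.3 26.4] turn [-0.0033  0.0047 -0.0004] shift after turn [ 2.   0.2 26.4]
tray off (mm) [-2.6  0.7 48.5] force tool [0.42 0.33 3.18] trq [-0.07  0.05 -0.01] down in tool [0.0183 0.0097 0.9998] 14.05
```

```bash
python3 -m crank '{"translation":[[1,0.2,10],[1,0,10],[0,0,4],[0,0,0],[0,0,0]],"rotation":[[-0.003,0.005,0],[0,0,0],[0,0,0],[0,0,0],[0,0,0]]}'; python3 g.py 14; python3 - <<'E'
from h import *
c=env.capture("wrist"); np.savez("wrist.npz",**c)
cv2.imwrite("pics/w4.png",c["frame"][:,:,::-1])
E
```

```text
clock: 14.68
tool_pos: [0.5087, -0.2381, 0.3187]
tool_rot: [[1.0, 0.03, -0.007], [0.03, -1.0, 0.002], [-0.007, -0.003, -1.0]]
contact_force: [-0.2, -0.1, -3.2]
opening: 0.0134
gripper_force: 60.2
 shift(tool,mm) [-1.1 -0.2 13.8] turn [ 0.0038 -0.0062  0.0002] shift after turn [-1.  -0.2 13.8]
tray off (mm) [ 2.5 -1.  27.8] force tool [-0.21  0.15  3.18] trq [-0.01  0.02  0.03] down in tool [0.0073 0.0026 1.    ] 14.675
```

View pics/w4.png

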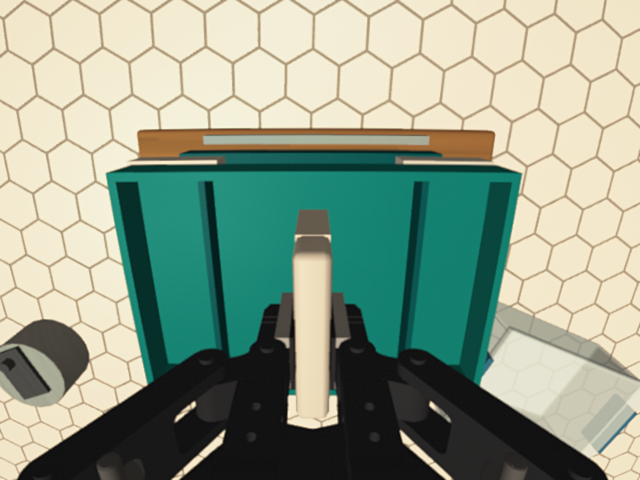

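```bash
python3 - <<'E'
from h import *
np.set_printoptions(precision=4,suppress=True)
c=dict(np.load("wrist.npz")); g=np.load("goal.npz"); D,l=g["D"],g["l"]
o=[]; 
for i in range(8):
    env.capture("wrist"); q=env.get_obs(); o.append((q["tool_pos"],q["tool_rot"]))
t=np.mean([x[0] for x in o],0); A=np.mean([x[1] for x in o],0); print(t,A.tolist(),"sd",np.std([x[0] for x in o],0),np.std([x[1] for x in o],0)[:,2])
print("tray off",(t+A@l-D)*1000)
Rn=g["Rn"]; print("Rn z",Rn[:,2])
f=c["frame"].astype(int); P=cloud(c,c["z_map"]>0); m=c["z_map"]>0; V,U=np.mgrid[:480,:640]; v,u=V[m],U[m]; rgb=f[m]
Q=(P-t)@A*1000
k=(abs(P[:,2]-.0865)<.005)&(rgb.min(1)>110)&(v>140)&(v<180)
L=Q[k&(u<320)];R=Q[k&(u>320)]
print("posts L y",np.percentile(L[:,1],[1,99]),"R y",np.percentile(R[:,1],[1,99]),"x max",np.percentile(L[:,0],99),np.percentile(R[:,0],99),len(L),len(R),np.median(P[k][:,2]))
k=(v>165)&(v<420)&(u>100)&(u<525)&(rgb[:,1]>rgb[:,0]+20); T=Q[k]; zf=np.median(T[:,2]); F=T[abs(T[:,2]-zf)<3]
W=T[abs(T[:,2]-(zf-21))<3]; print("rim y",np.percentile(W[:,1],[.3,99.7]),"xmax",np.percentile(W[:,0],99.8))
Fw=F@A.T; print("floor world slopes",np.linalg.lstsq(np.c_[Fw[:,:2],np.ones(len(Fw))],Fw[:,2],rcond=None)[0][:2])
E
```

```text
[ 0.5086 -0.2381  0.3186] [[0.9995320423059096, 0.029613863457168963, -0.007660048640110809], [0.02963407432120245, -0.9995575899229713, 0.0025351601339485517], [-0.007581585468910344, -0.0027609700297812493, -0.999967420280584]] sd [0.     0.     0.0001] [0.0002 0.0001 0.    ]
tray off [ 2.3309 -0.9362 27.5712]
Rn z [-0.0137  0.006  -0.9999]
posts L y [-105.9747  -54.813 ] R y [ 49.6938 101.1683] x max 59.39663901392807 59.14559395500218 348 295 0.08638019406688663
rim y [-90.8007  89.2504] xmax 60.52637386928404
floor world slopes [ 0.0046 -0.0042]
```

The post slivers show at row 161 (cols 130-225 and 397-493). They put the tray off by +2.4 mm in tool x and +1.2 mm in tool y. I'll correct that and then lower slowly.

```bash
python3 -m crank '{"translation":[[-1.2,-0.6,3],[-1.2,-0.6,3],[0,0,3],[0,0,2],[0,0,0],[0,0,0]],"rotation":[[0,0,0],[0,0,0],[0,0,0],[0,0,0],[0,0,0],[0,0,0]]}'; python3 g.py 10;  python3 -m crank '{"translation":[[0,0,1],[0,0,1],[0,0,1],[0,0,1],[0,0,1],[0,0,0]],"rotation":[[0,0,0],[0,0,0],[0,0,0],[0,0,0],[0,0,0],[0,0,0]]}'; python3 g.py 10
```

```text
clock: 15.88
tool_pos: [0.5061, -0.2369, 0.3074]
tool_rot: [[1.0, 0.03, -0.008], [0.03, -1.0, 0.003], [-0.008, -0.003, -1.0]]
contact_force: [0.2, -0.0, -2.9]
opening: 0.0131
gripper_force: 60.2
 shift(tool,mm) [1.4 1.  6.4] turn [ 0.0035 -0.0058  0.0001] shift after turn [1.5 1.  6.4]
tray off (mm) [-0.2  0.3 16.4] force tool [0.25 0.02 2.92] trq [ 0.01 -0.08 -0.04] down in tool [0.0078 0.0029 1.    ] 15.875
clock: 16.62
tool_pos: [0.5059, -0.2369, 0.3023]
tool_rot: [[1.0, 0.03, -0.008], [0.03, -1.0, 0.003], [-0.008, -0.003, -1.0]]
contact_force: [0.0, 0.1, -3.6]
opening: 0.013
gripper_force: 60.2
 shift(tool,mm) [1.6 1.1 1.3] turn [ 0.0033 -0.0055  0.0001] shift after turn [1.6 1.1 1.3]
tray off (mm) [-0.4  0.4 11.3] force tool [ 0.07 -0.13  3.64] trq [-0.    0.01 -0.  ] down in tool [0.0081 0.0031 1.    ] 16.625
```

```bash
python3 -m crank '{"translation":[[0,0,1],[0,0,1],[0,0,1],[0,0,1],[0,0,1],[0,0,0]],"rotation":[[0,0,0],[0,0,0],[0,0,0],[0,0,0],[0,0,0],[0,0,0]]}'; python3 g.py 10;  python3 -m crank '{"translation":[[0,0,1],[0,0,1],[0,0,1],[0,0,1],[0,0,0]],"rotation":[[0,0,0],[0,0,0],[0,0,0],[0,0,0],[0,0,0]]}'; python3 g.py 0
```

```text
clock: 17.38
tool_pos: [0.5059, -0.2369, 0.2973]
tool_rot: [[1.0, 0.03, -0.008], [0.03, -1.0, 0.003], [-0.008, -0.003, -1.0]]
contact_force: [-0.1, 0.1, -3.8]
opening: 0.0132
gripper_force: 60.2
 shift(tool,mm) [ 1.6  1.  -3.7] turn [ 0.0033 -0.0055  0.0001] shift after turn [ 1.5  1.  -3.7]
tray off (mm) [-0.5  0.4  6.3] force tool [-0.11 -0.06  3.81] trq [ 0.01 -0.01  0.01] down in tool [0.0081 0.0031 1.    ] 17.375
clock: 18.0
tool_pos: [0.5059, -0.2369, 0.2934]
tool_rot: [[1.0, 0.03, -0.008], [0.03, -1.0, 0.003], [-0.008, -0.003, -1.0]]
contact_force: [-0.3, 0.7, -1.6]
opening: 0.0132
gripper_force: 60.4
 shift(tool,mm) [1.5 1.  2.5] turn [ 0.0034 -0.0057  0.0001] shift after turn [1.6 1.  2.4]
tray off (mm) [-0.4  0.3  2.5] force tool [-0.28 -0.7   1.57] trq [ 0.12 -0.06 -0.06] down in tool [0.0078 0.003  1.    ] 18.0
```

Contact is just starting at 2.5 mm, which is about seat height allowing for the height bias. I'll press gently a little further.

```bash
python3 -m crank '{"translation":[[0,0,0.7],[0,0,0.7],[0,0,0.6],[0,0,0],[0,0,0]],"rotation":[[0,0,0],[0,0,0],[0,0,0],[0,0,0],[0,0,0]]}'; python3 g.py 0
```

```text
clock: 18.62
tool_pos: [0.506, -0.237, 0.293]
tool_rot: [[1.0, 0.03, -0.007], [0.03, -1.0, 0.002], [-0.007, -0.002, -1.0]]
contact_force: [-2.8, 1.3, 10.8]
opening: 0.0131
gripper_force: 62.5
 shift(tool,mm) [1.5 1.  2. ] turn [ 0.0041 -0.0065  0.0001] shift after turn [1.5 1.  2. ]
tray off (mm) [-0.1  0.1  2. ] force tool [ -2.88  -1.36 -10.81] trq [ 0.6  -0.73  0.06] down in tool [0.007  0.0023 1.    ] 18.625
```

```bash
python3 -m crank '{"translation":[[0,0,-0.5],[0,0,-0.5],[0,0,0]],"rotation":[[0,0,0],[0,0,0],[0,0,0]]}' && python3 -m crank '{"translation":[[0,0,0],[0,0,0],[0,0,0],[0,0,0],[0,0,0],[0,0,0]],"rotation":[[0,0,0],[0,0,0],[0,0,0],[0,0,0],[0,0,0],[0,0,0]]}' 0.7 && python3 -m crank '{"translation":[[0,0,-15],[0,0,-25],[0,0,-40],[-40,0,-40],[0,0,0],[0,0,0]],"rotation":[[0,0,0],[0,0,0],[0,0,0],[0,0,0],[0,0,0],[0,0,0]]}'
cat > f.py <<'E'
from h import *
np.set_printoptions(precision=4,suppress=True)
for n in ("wrist","scene"):
    c=env.capture(n); cv2.imwrite(f"pics/{n}9.png",c["frame"][:,:,::-1])
    P=cloud(c,c["z_map"]>0); rgb=c["frame"][c["z_map"]>0].astype(int)
    T=P[(abs(P[:,0]-.505)<.08)&(abs(P[:,1]+.236)<.11)&(P[:,2]>.06)&(rgb[:,1]>rgb[:,0]+20)]
    zf=np.histogram(T[:,2],np.arange(.06,.14,.002)); z=zf[1][zf[0].argmax()]+.001
    F=T[abs(T[:,2]-z)<.005]; s=np.linalg.lstsq(np.c_[F[:,:2],np.ones(len(F))],F[:,2],rcond=None)[0]
    print(n,len(T),"floor z",np.median(F[:,2]),"slopes",s[:2],"rim z",np.percentile(T[:,2],99))
    print(cv2.minAreaRect((T[:,:2]*1000).astype(np.float32)))
E
python3 f.py
```

```text
clock: 19.0
tool_pos: [0.506, -0.237, 0.293]
tool_rot: [[1.0, 0.03, -0.007], [0.03, -1.0, 0.002], [-0.007, -0.003, -1.0]]
contact_force: [-1.2, 0.4, 5.9]
opening: 0.0128
gripper_force: 61.7
clock: 19.75
tool_pos: [0.5059, -0.2369, 0.2923]
tool_rot: [[1.0, 0.03, -0.008], [0.03, -1.0, 0.003], [-0.008, -0.003, -1.0]]
contact_force: [-0.0, -0.7, 0.5]
opening: 0.0598
gripper_force: 0.0
clock: 20.5
tool_pos: [0.4669, -0.2384, 0.4132]
tool_rot: [[1.0, 0.029, -0.007], [0.029, -1.0, 0.002], [-0.007, -0.002, -1.0]]
contact_force: [-0.7, -0.2, -0.4]
opening: 0.0599
gripper_force: 0.0
wrist 34560 floor z 0.09055344477906552 slopes [-0.002  -0.0001] rim z 0.11152857699032187
((504.4568786621094, -233.0868377685547), (119.85609436035156, 200.12734985351562), 1.6931732892990112)
scene 3470 floor z 0.08972445297649195 slopes [-0.0025  0.001 ] rim z 0.6722126699011496
((496.5479736328125, -235.22482299804688), (143.78517150878906, 182.2887725830078), 0.6491167545318604)
```

View pics/scene9.png

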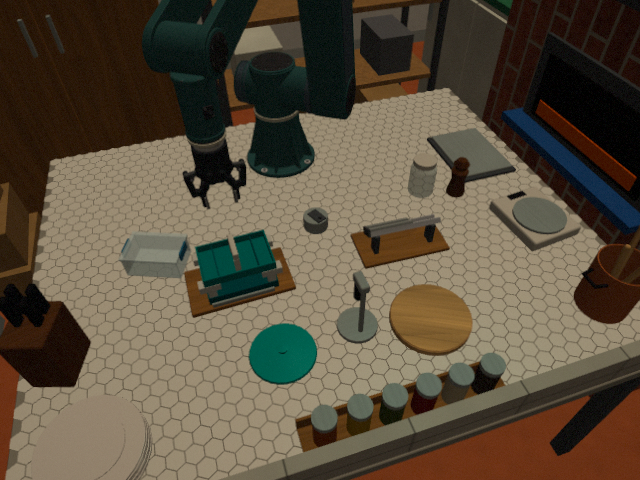

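The scene view shows the tray seated on the lower tray at (265, 237) with the gripper clear at (185, 215). The rim is at about 110 mm (109 expected), the floor is level within 3 mrad, and nothing else has been disturbed.

```bash
python3 -c "
from station import env
print(env.finish_job())"
```

```text
the job is handed in; nothing more can be done
None
```

The teal tray is seated level on the lower tray with all four pins home by my measurements, it has been released and the arm is clear, nothing else looks moved, and the job is handed in; no verdict came back.

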